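Bring the tyre valve to the top

TASK

The small spoked wheel in the bench stand is waiting for the air pump: turn it in its stand until its tyre valve is at the top, straight above the axle, and let go so that it stays there at rest. Leave the solid disc wheel in the other stand as it is.

Things in the scene. Friction and masses are not known exactly. Their poses are not given: they have to be found in the camera images.
- spoked_wheel: Wheel to turn: black tyre, outside diameter 200 mm, round 36 mm section (centre circle radius 82 mm), three grey spokes with gaps. Upright, spins freely both ways; stays where left (drag 0.3 N at the tyre). Origin: hub centre, on the axle. x: along the level axle, roughly away from the robot. z: from hub to valve. Roll = its turn: 0 valve at top, + valve to the robot's right (starts 45 to 115 deg)
- valve (a point): Inner end of the brass tyre valve, 38 mm from the axle in the wheel's middle plane. The one stem, 9 to 13 mm thick, points from the rim (62 mm from the axle) inwards to 31 mm, opposite one spoke and midway between the other two. Seen through the spokes from front or back; hidden under the tyre from above.
- spoked_stand: Fixed stand of the spoked wheel (left or right of the other stand): plate 120 x 130 x 10 mm on the table and two uprights 24 mm wide, 27 to 33 mm either side of the wheel's middle plane, ending 147 mm above the table (bolt heads out to 39 mm). Axle 130 mm above the table; above it the tyre is free on both sides. Origin: on the table under the hub; x along the axle.
- disc_rim (a point): Point on the tread of the other wheel, 100 mm from its axle, at first within 18 deg of its top. That wheel is a solid grey disc with a black tyre, also 200 mm in diameter and 36 mm wide, without spokes or valve, in a stand of the same kind, axle 130 mm above the table; it spins just as freely. To be left alone.

How it is judged:
By the outcome, as a careful person would: the job done as asked, in the order asked, and still so for the second after the job is handed in, with the robot touching nothing.
It also fails if it takes over 48 s, if anything falls off the work surface, if the arm or the gripper's body presses on something with over 40 N, if the wrist force passes 120 N, or if a joint passes its speed limit or range.

ROBOT

A 6-joint arm with a two-finger parallel gripper is mounted at the origin on the work surface. World frame = base frame: x ahead of the robot, y to its left, z up, the work surface at z = 0. Lengths are in m, angles in rad, forces in N, time in s.
With the tool pointing down it reaches from about 0.225 to 0.875 m from the base axis. Payload 3.4 kg.
Tool frame: the origin (TCP) lies on the mounting face of the last link; the fingertips stand 173 mm ahead of it and the grasp point (between the pads) lies 155 mm ahead of it; x points along the fingers, y is the direction in which the jaws open and shut, and the axes are right-handed (so a half turn about x gives the same grasp; the last joint's range is limited). The gripper opens to 85 mm and grips with 20 to 120 N. Pads are 22 mm wide; open, the fingers measure 114 mm over their backs; the gripper's body (76 mm by 85 mm) begins 54 mm behind the grasp point. The pads swing forward as they close: fully open they stand 13 mm farther back than shut.
Start: joints at [-1.355, 0.276, 1.505, -0, 1.361, -0.121], TCP at [0.19, -0.543, 0.405] pointing down, gripper open.
Joint ranges: [-2.89, 2.89], [-0.75, 2.08], [0.22, 2.7], [-1.18, 4.32], [0.11, 2.71], [-2.7, 2.7]. Speed limits (rad/s): [2.57, 2.57, 3.14, 3.14, 3.14, 3.14].

INTERFACE

Orientations are given as a unit quaternion [w, x, y, z].
In Python, from rig import manip gives the robot as it stands.
- The arm moves only by the tool arm_command, never from a script. Its argument "targets" is a list of rows, each an object with "dp": the shift along the tool's x, y, z in m, a list of three; "turn": the turn, a rotation vector about the tool's x, y, z in degrees, a list of three; "grip": the opening, from -1 (shut) to 1 (fully open). In form: [{"dp": [tx, ty, tz], "turn": [wx, wy, wz], "grip": grip}, ...]. A call has 1 to 8 rows; each row shifts and turns the commanded pose from where the row before left it, along the tool's axes as they then stand; what a row does not reach is not made up. A row lasts 1/10 s, in which the tool goes at most 50 mm and 8.59 degrees, less where a joint would pass 70% of its speed; a pose out of reach is approached as far as the arm can. A call with a gripper value outside its range is refused whole. The fingers move at their own pace and stop on an object; "grip_force" is the grip in N (left out, the last holds). Time passes only in rows, so rows that do not move let the fingers close. It gives the time, the measured TCP pose, the force and the opening at its end, in the units of the state.
- manip.get_state(): the state, without advancing time (a new reading comes with each control period).
- manip.get_image(name): name is "scene" or "side" or "wrist"; returns the picture (400x640x3 uint8, red, green, blue); there is no depth.
- manip.calibration(name): a dict with "fx", "fy", "cx", "cy" (pixels), "R" (3x3) and "t" (3): a world point X has camera coordinates R X + t. Camera axes: x right, y down, z forward; pixel columns grow to the right and rows downward; lengths in m; the calibration is good to about 2 mm. A picture is of the moment at which its call begins: read the wrist's pose just before it. calibration takes no time and is no camera call; for the wrist camera it gives the pose at the moment of the call.
- manip.sign_off(): hands the job in, once; it reports no verdict.
The state is a dict: "clock": time; "qpos": joint angles; "qd": joint speeds; "effort": joint torques, N m; "position": TCP position; "ee_rot": TCP orientation; "contact_force": force on the tool from outside, world axes, zero at the start; "moment": the same for the moment, N m; "width": finger opening in m.
Only numpy, scipy, OpenCV 4.12 (cv2) and the standard library are available. Lean on these libraries where they do the work, as an engineer would, in place of code of your own. Each camera call takes 0.05 s, during which the arm holds its last target.

## Working session

There is one attempt and no reset: what is moved stays moved. The work goes in short steps, Python scripts to look and compute and a tool call to move; the robot and the scene stay as the last step left them, time stands still between calls to the robot, and variables do not carry over. Pictures are saved under pics/ and viewed, and the job is handed in when it is done.

Besides the shell and the picture viewer there is one more tool, called after "Request:" as name(argument=value, ...) on one line, values as JSON. arm_command: Moves the arm, as the interface text tells. Its arguments: {"type":"object","properties":{"targets":{"type":"array"},"grip_force":{"type":"number"}},"required":["targets"]}

```bash
mkdir -p pics; python3 - <<'E'
from rig import manip
import cv2
s=manip.get_state();print({k:s[k] for k in('clock','position','ee_rot','width','qpos','contact_force')})
for n in('scene','side','wrist'):
    c=manip.calibration(n);print(n,c)
    cv2.imwrite(f'pics/{n}0.png',manip.get_image(n)[:,:,::-1])
E
```

```text
{'clock': 0.0, 'position': array([ 0.18995967, -0.54248062,  0.40381404]), 'ee_rot': array([-0.11785112, -0.69705428, -0.11919268,  0.69715103]), 'width': 0.08555232898156619, 'qpos': array([-1.35499322e+00,  2.76615850e-01,  1.50616697e+00, -4.78454106e-05,
        1.36071143e+00, -1.21007475e-01]), 'contact_force': array([ 0.46742778,  0.69912983, -0.18598722])}
scene {'fx': 443.36080881561827, 'fy': 443.36080881561827, 'cx': 315.65891651304116, 'cy': 201.29605722502194, 'R': array([[ 0.83063864,  0.55651299, -0.01824116],
       [ 0.41530091, -0.64102515, -0.64545481],
       [-0.37089703,  0.52856413, -0.76358061]]), 't': array([-0.44772484, -0.13090804,  1.2737723 ])}
side {'fx': 487.3550226727798, 'fy': 487.3550226727798, 'cx': 319.1454223390006, 'cy': 198.27554647054, 'R': array([[-0.96608428, -0.25822313,  0.00140642],
       [-0.13988792,  0.5187659 , -0.84339393],
       [ 0.21705422, -0.81498635, -0.53729388]]), 't': array([0.52248166, 0.19826951, 0.78365016])}
wrist {'fx': 307.1988688332096, 'fy': 307.1988688332096, 'cx': 319.3203525812414, 'cy': 204.44518086004288, 'R': array([[ 0.33024975, -0.943892  , -0.00172977],
       [-0.89319615, -0.3131037 ,  0.32274868],
       [-0.3051815 , -0.10504265, -0.94648312]]), 't': array([-0.5741616 , -0.04163894,  0.38152744])}
```

View pics/scene0.png

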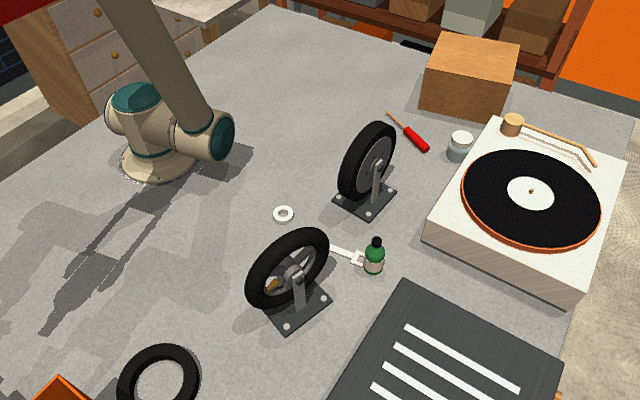

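View pics/side0.png

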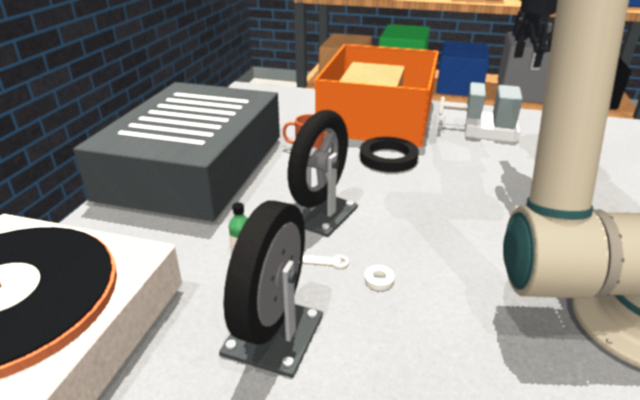

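View pics/wrist0.png

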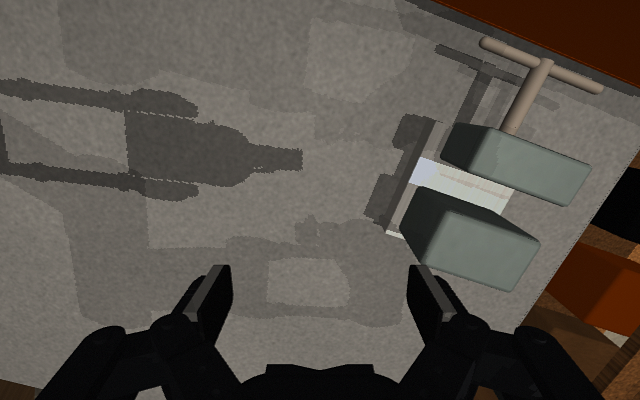

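```bash
python3 - <<'E'
import cv2
a=cv2.imread('pics/scene0.png')[210:350,225:355];cv2.imwrite('pics/sc_z.png',cv2.resize(a,None,fx=4.2,fy=4.2,interpolation=cv2.INTER_CUBIC))
a=cv2.imread('pics/side0.png')[100:245,270:380];cv2.imwrite('pics/si_z.png',cv2.resize(a,None,fx=4,fy=4,interpolation=cv2.INTER_CUBIC))
E
```

```text
(no output)
```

View pics/sc_z.png

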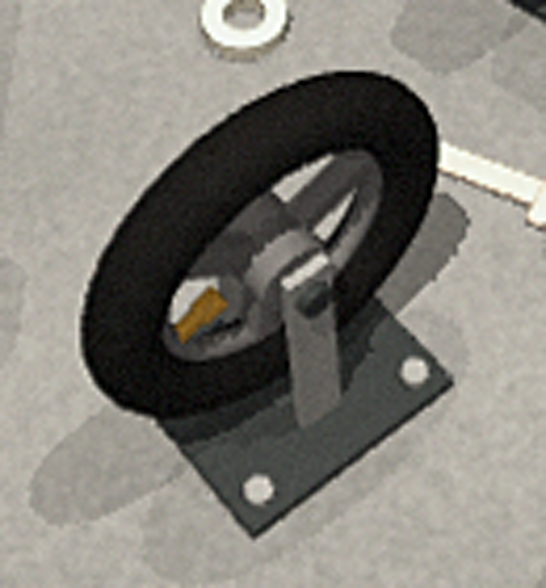

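View pics/si_z.png

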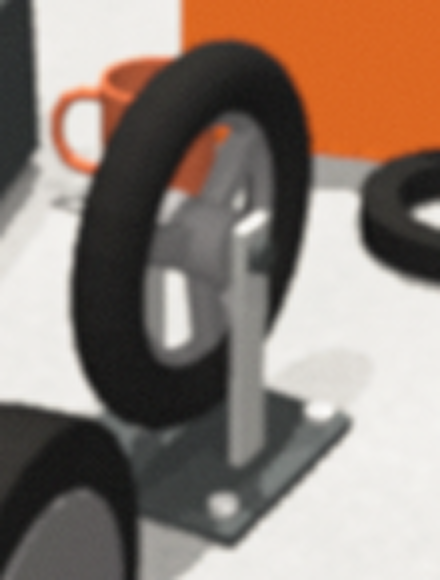

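```bash
cat > h.py <<'E'
import numpy as np,cv2
from scipy.optimize import least_squares
def proj(c,X):
    p=np.asarray(X)@np.array(c['R']).T+c['t']; return np.c_[c['fx']*p[:,0]/p[:,2]+c['cx'],c['fy']*p[:,1]/p[:,2]+c['cy']]
def Rz(a): return np.array([[np.cos(a),-np.sin(a),0],[np.sin(a),np.cos(a),0],[0,0,1]])
def w2(P,L): return np.asarray(L)@Rz(P[2]).T+[P[0],P[1],0]   # stand frame -> world
def valve(r,d,x=0): # roll r: valve toward robot right = -y
    return [x,-d*np.sin(r),.13+d*np.cos(r)]
E
cat > fit.py <<'E'
from h import *
from rig import manip
sc,si=manip.calibration('scene'),manip.calibration('side')
print('cams',-sc['R'].T@sc['t'],-si['R'].T@si['t'])
hx,hy=.06,.065
# side cam: viewed from -x? decide by trying
def res(P,full=False):
    A=w2(P,[[hx,-hy,.0],[hx,hy,.0],[.030,0,.147]])
    r=proj(sc,A)-np.array([[285.2,338.1],[332.6,300.7],[299,273.5]])
    B=w2(P,[[hx,hy,.0],[-hx,hy,.0]]) 
    B2=w2(P,[[-hx,hy,0],[-hx,-hy,0]])
    q=np.array([[327.5,236.3],[357.5,205.8]])
    rs=proj(si,B2)-q
    V=w2(P,[valve(P[3],.031),valve(P[3],.060)])
    v=proj(sc,V)-np.array([[277.4,281],[268.5,288.5]])
    return np.r_[r.ravel(),rs.ravel(),v.ravel()]
f=least_squares(res,[.5,-.1,0,1.6],loss='soft_l1');P=f.x
print(P,np.degrees(P[2:]));print(np.round(res(P).reshape(-1,2),1))
np.save('P.npy',P)
t=np.linspace(0,2*np.pi,90)
for n,c in(('scene',sc),('side',si)):
    im=cv2.resize(cv2.imread(f'pics/{n}0.png'),None,fx=3,fy=3)
    def dr(L,col,cl=True):
        p=proj(c,w2(P,L))*3+1; cv2.polylines(im,[np.int32(p)],cl,col,1)
    for x,rr in((0,.1),(.018,.082),(-.018,.082),(0,.064)):
        dr([[x,rr*np.sin(a),.13+rr*np.cos(a)] for a in t],(0,255,0))
    dr([[hx,hy,0],[hx,-hy,0],[-hx,-hy,0],[-hx,hy,0]],(0,0,255))
    dr([valve(P[3],.031),valve(P[3],.062)],(255,0,255),False)
    for s in(-1,1): dr([[s*.03,0,.01],[s*.03,0,.147]],(255,255,0),False)
    u,v=np.int32(proj(c,w2(P,[[0,0,.13]]))[0]*3); cv2.imwrite(f'pics/fit_{n}.png',im[max(0,v-260):v+300,max(0,u-260):u+260])
E
python3 fit.py
```

```text
cams [ 0.89870214 -0.50802101  0.87996559] [0.36240225 0.67072558 0.5875349 ]
[ 0.5854754  -0.16136175 -0.27443286  2.04989328] [-15.72384443 117.45023347]
[[ 0.5  0.3]
 [ 0.1  0.1]
 [-1.4  0.3]
 [ 0.2  1.8]
 [-0.2  1.3]
 [ 0.5 -0.9]
 [-0.5  2.6]]
```

View pics/fit_scene.png

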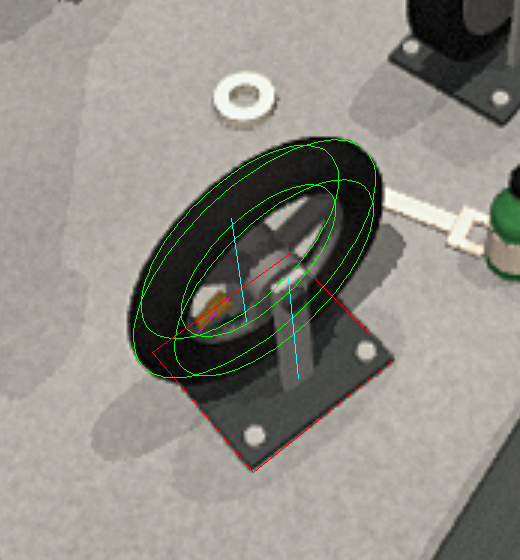

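View pics/fit_side.png

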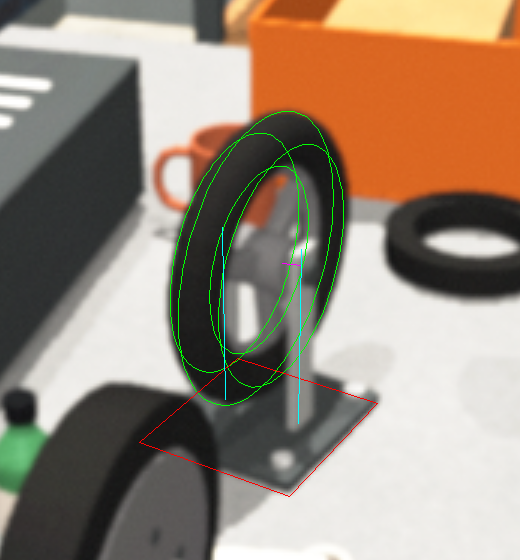

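```bash
cat >> h.py <<'E'
from scipy.spatial.transform import Rotation as Ro
def cur(s):
    q=s['ee_rot']; return Ro.from_quat([q[1],q[2],q[3],q[0]]).as_matrix(),np.array(s['position'])
def pose(P,phi,rho,sgn=1,dx=0):
    a=Rz(P[2])[:,0];l=Rz(P[2])[:,1];u=np.sin(phi)*l+np.cos(phi)*np.array([0,0,1])
    x=-u;y=sgn*a;return np.c_[x,y,np.cross(x,y)],np.array([P[0],P[1],.13])+rho*u+dx*a
def rows(c,t,n):
    R=c[0].T@t[0];p=c[0].T@(t[1]-c[1]);w=Ro.from_matrix(R).as_rotvec()/n
    S=sum(Ro.from_rotvec(w*k).as_matrix() for k in range(n))
    return np.round(np.linalg.solve(S,p),4),np.round(np.degrees(w),2)
E
python3 - <<'E'
from h import *
from rig import manip
s=manip.get_state();c=cur(s);P=np.load('P.npy');print(np.round(c[0],2))
for sg in(1,-1): print(sg,[rows(c,pose(P,np.radians(-28),.36,sg),n) for n in(16,)])
sc=manip.calibration('scene')
# disc stand location: hub pixel at z .13
for px,z in(((367,160),.13),((368,221),0),((396,190),0)):
    d=sc['R'].T@np.array([(px[0]-sc['cx'])/sc['fx'],(px[1]-sc['cy'])/sc['fy'],1]);C=-sc['R'].T@sc['t'];print(px,C+d*(z-C[2])/d[2])
E
```

```text
[[-0.    0.33 -0.94]
 [ 0.   -0.94 -0.33]
 [-1.   -0.   -0.  ]]
1 [(array([ 0.0031,  0.0058, -0.0263]), array([-3.37,  1.61, -0.83]))]
-1 [(array([-0.0021, -0.0302, -0.01  ]), array([ 7.63, -0.98, -1.9 ]))]
(367, 160) [0.56559281 0.18576112 0.13      ]
(368, 221) [0.61693082 0.11867858 0.        ]
(396, 190) [0.62788038 0.2491743  0.        ]
```

Request:
arm_command(targets=[{"dp": [0.0031, 0.0058, -0.0263], "turn": [-3.37, 1.61, -0.83], "grip": 1}, {"dp": [0.0031, 0.0058, -0.0263], "turn": [-3.37, 1.61, -0.83], "grip": 1}, {"dp": [0.0031, 0.0058, -0.0263], "turn": [-3.37, 1.61, -0.83], "grip": 1}, {"dp": [0.0031, 0.0058, -0.0263], "turn": [-3.37, 1.61, -0.83], "grip": 1}, {"dp": [0.0031, 0.0058, -0.0263], "turn": [-3.37, 1.61, -0.83], "grip": 1}, {"dp": [0.0031, 0.0058, -0.0263], "turn": [-3.37, 1.61, -0.83], "grip": 1}, {"dp": [0.0031, 0.0058, -0.0263], "turn": [-3.37, 1.61, -0.83], "grip": 1}, {"dp": [0.0031, 0.0058, -0.0263], "turn": [-3.37, 1.61, -0.83], "grip": 1}])

```text
clock: 0.95
position: [0.3939, -0.473, 0.3998]
ee_rot: [0.223, 0.715, 0.331, -0.574]
contact_force: [0.0, 0.2, 0.4]
width: 0.0855
```

```bash
python3 - <<'E'
from h import *
from rig import manip
s=manip.get_state();c=cur(s);P=np.load('P.npy');print(s['clock'],s['qpos'],s['position'])
print(rows(c,pose(P,np.radians(-28),.36,1),8))
E
```

```text
0.95 [-1.05659511  0.3704025   1.39073237  0.2160096   1.51333711 -0.32476686] [ 0.39385469 -0.47298384  0.39975547]
(array([ 0.003 ,  0.0058, -0.0262]), array([-3.34,  1.61, -0.84]))
```

Request:
arm_command(targets=[{"dp": [0.003, 0.0058, -0.0262], "turn": [-3.34, 1.61, -0.84], "grip": 1}, {"dp": [0.003, 0.0058, -0.0262], "turn": [-3.34, 1.61, -0.84], "grip": 1}, {"dp": [0.003, 0.0058, -0.0262], "turn": [-3.34, 1.61, -0.84], "grip": 1}, {"dp": [0.003, 0.0058, -0.0262], "turn": [-3.34, 1.61, -0.84], "grip": 1}, {"dp": [0.003, 0.0058, -0.0262], "turn": [-3.34, 1.61, -0.84], "grip": 1}, {"dp": [0.003, 0.0058, -0.0262], "turn": [-3.34, 1.61, -0.84], "grip": 1}, {"dp": [0.003, 0.0058, -0.0262], "turn": [-3.34, 1.61, -0.84], "grip": 1}, {"dp": [0.003, 0.0058, -0.0262], "turn": [-3.34, 1.61, -0.84], "grip": 1}])

```text
clock: 1.75
position: [0.5397, -0.3244, 0.4476]
ee_rot: [0.311, 0.683, 0.518, -0.411]
contact_force: [1.0, 0.4, -0.2]
width: 0.0858
```

```bash
python3 - <<'E'
from h import *
from rig import manip
s=manip.get_state();c=cur(s);P=np.load('P.npy');print(s['clock'],s['qpos'],s['position'])
print(rows(c,pose(P,np.radians(-28),.238,1),6))
k=manip.calibration('wrist');im=manip.get_image('wrist')[:,:,::-1].copy()
cv2.imwrite('pics/w1raw.png',im)
t=np.linspace(0,6.28,90)
for x,rr in((0,.1),(.018,.082),(-.018,.082)):
    cv2.polylines(im,[np.int32(proj(k,w2(P,[[x,rr*np.sin(a),.13+rr*np.cos(a)] for a in t])))],True,(0,255,0),1)
cv2.imwrite('pics/w1.png',im)
E
```

```text
1.75 [-0.77819255  0.39519572  1.27431514  0.42768042  1.7103942  -0.49414227] [ 0.53974017 -0.32436045  0.44761916]
(array([ 0.0203, -0.    , -0.0001]), array([-0.01,  0.  ,  0.01]))
```

View pics/w1.png

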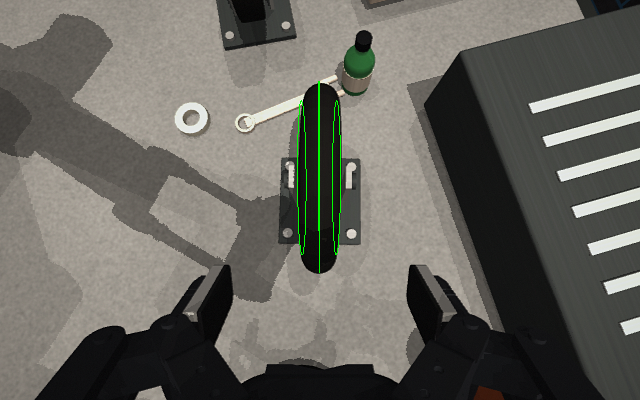

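The wrist view shows the tyre centred (columns 299–342) between the jaws, matching the model. I'll descend now.

Request:
arm_command(targets=[{"dp": [0.0203, 0, 0], "turn": [0, 0, 0], "grip": 1}, {"dp": [0.0203, 0, 0], "turn": [0, 0, 0], "grip": 1}, {"dp": [0.0203, 0, 0], "turn": [0, 0, 0], "grip": 1}, {"dp": [0.0203, 0, 0], "turn": [0, 0, 0], "grip": 1}, {"dp": [0.0203, 0, 0], "turn": [0, 0, 0], "grip": 1}, {"dp": [0.0203, 0, 0], "turn": [0, 0, 0], "grip": 1}, {"dp": [0, 0, 0], "turn": [0, 0, 0], "grip": 1}])

```text
clock: 2.5
position: [0.554, -0.269, 0.3377]
ee_rot: [0.308, 0.683, 0.518, -0.412]
contact_force: [0.3, 0.3, -0.4]
width: 0.0852
```

Request:
arm_command(targets=[{"dp": [0, 0, 0], "turn": [0, 0, 0], "grip": -1}, {"dp": [0, 0, 0], "turn": [0, 0, 0], "grip": -1}, {"dp": [0, 0, 0], "turn": [0, 0, 0], "grip": -1}, {"dp": [0, 0, 0], "turn": [0, 0, 0], "grip": -1}, {"dp": [0, 0, 0], "turn": [0, 0, 0], "grip": -1}, {"dp": [0, 0, 0], "turn": [0, 0, 0], "grip": -1}, {"dp": [0, 0, 0], "turn": [0, 0, 0], "grip": -1}, {"dp": [0, 0, 0], "turn": [0, 0, 0], "grip": -1}], grip_force=25)

```text
clock: 3.3
position: [0.5541, -0.2707, 0.3415]
ee_rot: [0.311, 0.683, 0.516, -0.412]
contact_force: [-4.1, -2.4, 6.2]
width: 0.0355
```

```bash
python3 - <<'E'
from h import *
from rig import manip
s=manip.get_state();c=cur(s);P=np.load('P.npy');print(s['clock'],s['qpos'],s['position'],s['width'],s['contact_force'])
print(pose(P,np.radians(-28),.238,1)[1])
print(rows(pose(P,np.radians(-28),.238,1),pose(P,np.radians(28),.238,1),14))
cv2.imwrite('pics/s1.png',manip.get_image('scene')[100:380,160:420,::-1].repeat(2,0).repeat(2,1))
E
```

```text
3.3 [-0.70141385  0.42467421  1.49352258  0.44321     1.45076483 -0.52903697] [ 0.55411394 -0.27071423  0.34146296] 0.03546417374944815 [-4.08561659 -2.35506042  6.18033054]
[ 0.5551953  -0.26891478  0.34014153]
(array([ 0.0006,  0.    , -0.0166]), array([ 0., -4., -0.]))
```

View pics/s1.png

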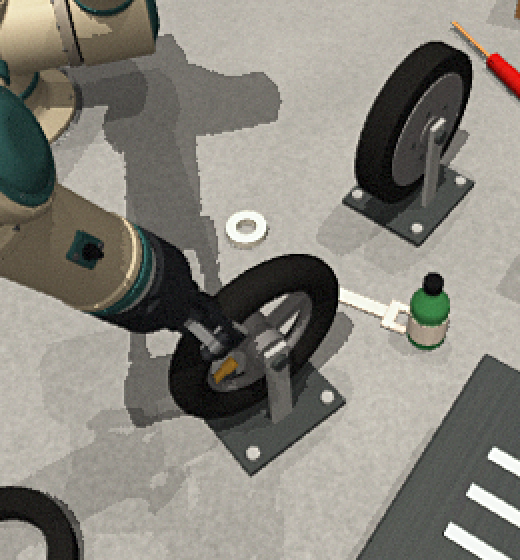

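The jaws hold the tyre at a width of 35.5 mm, with the valve at about (225,370) in the crop. I'll sweep in stages.

Request:
arm_command(targets=[{"dp": [0.0006, 0, -0.0166], "turn": [0, -4, 0], "grip": -1}, {"dp": [0.0006, 0, -0.0166], "turn": [0, -4, 0], "grip": -1}, {"dp": [0.0006, 0, -0.0166], "turn": [0, -4, 0], "grip": -1}, {"dp": [0.0006, 0, -0.0166], "turn": [0, -4, 0], "grip": -1}])

```text
clock: 3.75
position: [0.5714, -0.2106, 0.3641]
ee_rot: [0.38, 0.619, 0.467, -0.504]
contact_force: [-2.7, -1.6, 1.7]
width: 0.0352
```

```bash
python3 - <<'E'
from h import *
from rig import manip
s=manip.get_state();c=cur(s);P=np.load('P.npy');print(s['clock'],s['qpos'],s['position'],s['width'],s['contact_force'],s['moment'])
t=pose(P,np.radians(-12),.238,1);print(t[1],t[0].T@(c[1]-t[1]),Ro.from_matrix(t[0].T@c[0]).as_rotvec(True))
E
```

```text
3.75 [-0.52951329  0.3591961   1.49333618  0.202452    1.34469345 -0.3019409 ] [ 0.57136135 -0.21059589  0.36406724] 0.03517613226057121 [-2.74423859 -1.57978385  1.6886005 ] [-0.25830811  0.76029805 -0.2360828 ]
[ 0.57206546 -0.20899303  0.36279913] [-0.00160086 -0.00024338  0.00143215] [ 0.23342927 -0.33145539  0.05758302]
```

Request:
arm_command(targets=[{"dp": [0.0006, 0, -0.0166], "turn": [0, -4, 0], "grip": -1}, {"dp": [0.0006, 0, -0.0166], "turn": [0, -4, 0], "grip": -1}, {"dp": [0.0006, 0, -0.0166], "turn": [0, -4, 0], "grip": -1}, {"dp": [0.0006, 0, -0.0166], "turn": [0, -4, 0], "grip": -1}, {"dp": [0.0006, 0, -0.0166], "turn": [0, -4, 0], "grip": -1}])

```text
clock: 4.25
position: [0.5943, -0.1307, 0.367]
ee_rot: [-0.456, -0.523, -0.393, 0.604]
contact_force: [-1.5, -1.5, 2.1]
width: 0.0352
```

Request:
arm_command(targets=[{"dp": [0.0006, 0, -0.0166], "turn": [0, -4, 0], "grip": -1}, {"dp": [0.0006, 0, -0.0166], "turn": [0, -4, 0], "grip": -1}, {"dp": [0.0006, 0, -0.0166], "turn": [0, -4, 0], "grip": -1}, {"dp": [0.0006, 0, -0.0166], "turn": [0, -4, 0], "grip": -1}, {"dp": [0.0006, 0, -0.0166], "turn": [0, -4, 0], "grip": -1}, {"dp": [0, 0, 0], "turn": [0, 0, 0], "grip": -1}])

```text
clock: 4.85
position: [0.6168, -0.0528, 0.3399]
ee_rot: [-0.518, -0.41, -0.31, 0.683]
contact_force: [-0.1, 0.8, 5.1]
width: 0.0353
```

```bash
python3 - <<'E'
from h import *
from rig import manip
s=manip.get_state();c=cur(s);P=np.load('P.npy');print(s['clock'],s['qpos'],s['position'],s['width'],s['contact_force'],s['moment'])
t=pose(P,np.radians(28),.238,1);print(t[1],t[0].T@(c[1]-t[1]),Ro.from_matrix(t[0].T@c[0]).as_rotvec(True))
cv2.imwrite('pics/s2.png',manip.get_image('scene')[100:380,160:420,::-1].repeat(2,0).repeat(2,1))
E
```

```text
4.85 [-0.05563905  0.43077242  1.48823606 -0.48911751  1.36353919  0.35582445] [ 0.61681353 -0.05284922  0.33991758] 0.03529020596125179 [-0.07461249  0.83061841  5.07265276] [-0.11142278  0.01910118 -0.35326154]
[ 0.61575549 -0.05380872  0.34014153] [-0.00037048  0.00075842 -0.00117379] [ 0.01600724 -0.08791389  0.05033814]
```

View pics/s2.png

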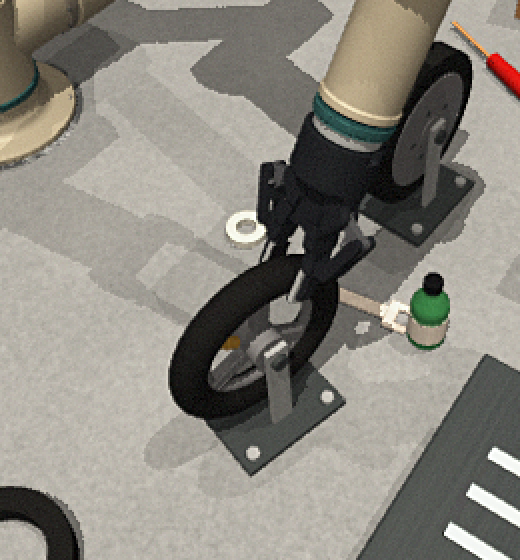

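The wheel turned with the gripper: the valve is now at about (230,342) in the crop and partly hidden behind the tyre. Next I'll release and retract.

Request:
arm_command(targets=[{"dp": [0, 0, 0], "turn": [0, 0, 0], "grip": 1}, {"dp": [0, 0, 0], "turn": [0, 0, 0], "grip": 1}, {"dp": [0, 0, 0], "turn": [0, 0, 0], "grip": 1}, {"dp": [0, 0, 0], "turn": [0, 0, 0], "grip": 1}, {"dp": [0, 0, 0], "turn": [0, 0, 0], "grip": 1}, {"dp": [0, 0, 0], "turn": [0, 0, 0], "grip": 1}])

```text
clock: 5.5
position: [0.6157, -0.0555, 0.3398]
ee_rot: [-0.516, -0.41, -0.31, 0.684]
contact_force: [-0.0, -0.2, -1.2]
width: 0.0857
```

Request:
arm_command(targets=[{"dp": [-0.02, 0, 0], "turn": [0, 0, 0], "grip": 1}, {"dp": [-0.02, 0, 0], "turn": [0, 0, 0], "grip": 1}, {"dp": [-0.02, 0, 0], "turn": [0, 0, 0], "grip": 1}, {"dp": [-0.02, 0, 0], "turn": [0, 0, 0], "grip": 1}, {"dp": [-0.02, 0, 0], "turn": [0, 0, 0], "grip": 1}, {"dp": [0, 0, 0], "turn": [0, 0, 0], "grip": 1}])

```text
clock: 6.1
position: [0.6293, -0.0094, 0.4306]
ee_rot: [-0.518, -0.412, -0.309, 0.683]
contact_force: [0.9, -0.2, -0.5]
width: 0.0854
```

```bash
python3 - <<'E'
from h import *
from rig import manip
s=manip.get_state();c=cur(s);P=np.load('P.npy');print(s['clock'],s['qpos'],s['position'],s['width'],s['contact_force'])
print(rows(c,pose(P,np.radians(-28),.338,1),12))
for n in('scene','side'):
    im=manip.get_image(n)[:,:,::-1];cv2.imwrite(f'pics/{n}3.png',im)
    k=manip.calibration(n);u,v=np.int32(proj(k,w2(P,[[0,0,.13]]))[0])
    a=cv2.resize(im[v-65:v+65,u-65:u+65],None,fx=4,fy=4,interpolation=2);cv2.imwrite(f'pics/{n}3z.png',a);print(n,u-65,v-65)
E
```

```text
6.1 [ 0.0118843   0.39968645  1.30855423 -0.46822766  1.5780589   0.32018173] [ 0.62930476 -0.00936418  0.43061382] 0.08540860203152577 [ 0.85839177 -0.16691982 -0.54057315]
(array([ 0.0013, -0.    ,  0.0274]), array([-0.01,  4.67, -0.02]))
scene 223 203
side 253 94
```

View pics/scene3z.png

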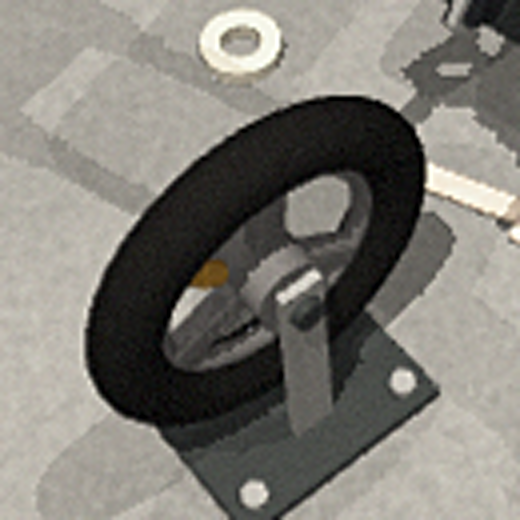

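View pics/side3z.png

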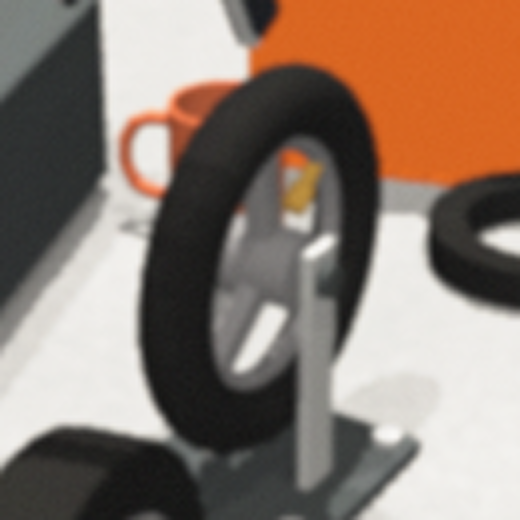

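```bash
python3 - <<'E'
from h import *
from rig import manip
P=np.load('P.npy')
for n,inn,out in(('scene',(278.5,271),None),('side',(325.5,146.5),(331.7,136.5))):
    k=manip.calibration(n)
    for d in (40,45,50,55,60,65,70):
        p=proj(k,w2(P,[valve(np.radians(d),.031),valve(np.radians(d),.055)]));e=p[1]-p[0]
        print(n,d,np.round(p-inn,1).ravel(),'dir',round(np.degrees(np.arctan2(e[1],e[0]))))
E
```

```text
scene 40 [ 0.9 -3.4 -6.5 -4. ] dir -176
scene 45 [ 0.1 -2.3 -7.8 -2. ] dir 178
scene 50 [-0.5 -1.2 -9.   0. ] dir 172
scene 55 [ -1.1  -0.1 -10.1   2. ] dir 167
scene 60 [ -1.6   0.9 -11.    3.9] dir 162
scene 65 [ -2.    2.  -11.7   5.7] dir 159
scene 70 [ -2.4   2.9 -12.3   7.5] dir 155
side 40 [ -1.9  -1.4   2.  -12.6] dir -71
side 45 [ -1.4  -0.9   2.9 -11.8] dir -68
side 50 [ -0.9  -0.4   3.7 -10.8] dir -66
side 55 [-0.5  0.3  4.4 -9.6] dir -63
side 60 [-0.2  1.   5.  -8.2] dir -61
side 65 [ 0.1  1.8  5.5 -6.7] dir -58
side 70 [ 0.4  2.8  5.9 -5.1] dir -55
```

The scene and side views agree on a remaining roll of about 54° (scene inner valve end near (278,271)). I'll swing back to -28° and repeat.

Request:
arm_command(targets=[{"dp": [0.0013, 0, 0.0274], "turn": [0, 4.67, 0], "grip": 1}, {"dp": [0.0013, 0, 0.0274], "turn": [0, 4.67, 0], "grip": 1}, {"dp": [0.0013, 0, 0.0274], "turn": [0, 4.67, 0], "grip": 1}, {"dp": [0.0013, 0, 0.0274], "turn": [0, 4.67, 0], "grip": 1}, {"dp": [0.0013, 0, 0.0274], "turn": [0, 4.67, 0], "grip": 1}, {"dp": [0.0013, 0, 0.0274], "turn": [0, 4.67, 0], "grip": 1}])

```text
clock: 6.8
position: [0.5845, -0.1638, 0.4657]
ee_rot: [0.425, 0.565, 0.427, -0.564]
contact_force: [0.2, 0.2, -0.2]
width: 0.0852
```

Request:
arm_command(targets=[{"dp": [0.0013, 0, 0.0274], "turn": [0, 4.67, 0], "grip": 1}, {"dp": [0.0013, 0, 0.0274], "turn": [0, 4.67, 0], "grip": 1}, {"dp": [0.0013, 0, 0.0274], "turn": [0, 4.67, 0], "grip": 1}, {"dp": [0.0013, 0, 0.0274], "turn": [0, 4.67, 0], "grip": 1}, {"dp": [0.0013, 0, 0.0274], "turn": [0, 4.67, 0], "grip": 1}, {"dp": [0.0013, 0, 0.0274], "turn": [0, 4.67, 0], "grip": 1}, {"dp": [0, 0, 0], "turn": [0, 0, 0], "grip": 1}])

```text
clock: 7.5
position: [0.5403, -0.3182, 0.4216]
ee_rot: [0.306, 0.685, 0.516, -0.414]
contact_force: [-0.4, -0.8, -0.5]
width: 0.0856
```

```bash
python3 - <<'E'
from h import *
from rig import manip
s=manip.get_state();c=cur(s);P=np.load('P.npy');print(s['clock'],s['qpos'],s['position'],s['width'],s['contact_force'])
print(rows(c,pose(P,np.radians(-28),.238,1),5))
im=manip.get_image('scene')[:,:,::-1];a=cv2.resize(im[203:333,223:353],None,fx=4,fy=4,interpolation=2);cv2.imwrite('pics/scene4z.png',a)
E
```

```text
7.5 [-0.7708371   0.40194191  1.32737501  0.42653262  1.65542765 -0.5012684 ] [ 0.54031709 -0.31823681  0.42156602] 0.08559639042403266 [-0.37361732 -0.75460882 -0.4853882 ]
(array([ 0.0192,  0.0002, -0.0014]), array([-0.14, -0.01,  0.03]))
```

View pics/scene4z.png

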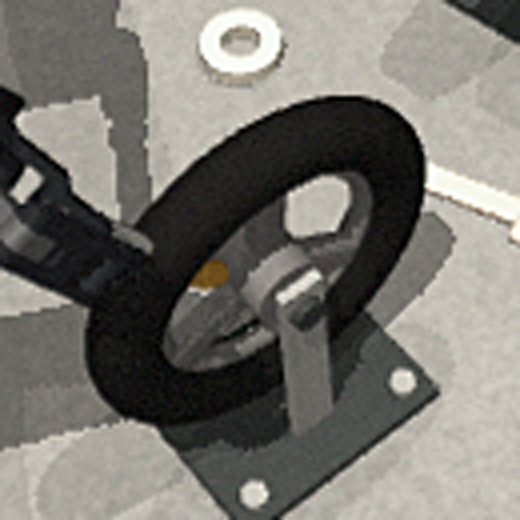

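The wheel hasn't moved; the valve is still at (213,273) in the crop. Descending again.

Request:
arm_command(targets=[{"dp": [0.0192, 0, -0.0014], "turn": [0, 0, 0], "grip": 1}, {"dp": [0.0192, 0, -0.0014], "turn": [0, 0, 0], "grip": 1}, {"dp": [0.0192, 0, -0.0014], "turn": [0, 0, 0], "grip": 1}, {"dp": [0.0192, 0, -0.0014], "turn": [0, 0, 0], "grip": 1}, {"dp": [0.0192, 0, -0.0014], "turn": [0, 0, 0], "grip": 1}, {"dp": [0, 0, 0], "turn": [0, 0, 0], "grip": 1}])

```text
clock: 8.15
position: [0.5559, -0.2621, 0.3431]
ee_rot: [0.309, 0.683, 0.519, -0.412]
contact_force: [-0.3, -0.5, 0.7]
width: 0.0853
```

Request:
arm_command(targets=[{"dp": [0, 0, 0], "turn": [0, 0, 0], "grip": -1}, {"dp": [0, 0, 0], "turn": [0, 0, 0], "grip": -1}, {"dp": [0, 0, 0], "turn": [0, 0, 0], "grip": -1}, {"dp": [0, 0, 0], "turn": [0, 0, 0], "grip": -1}, {"dp": [0, 0, 0], "turn": [0, 0, 0], "grip": -1}, {"dp": [0, 0, 0], "turn": [0, 0, 0], "grip": -1}, {"dp": [0, 0, 0], "turn": [0, 0, 0], "grip": -1}, {"dp": [0, 0, 0], "turn": [0, 0, 0], "grip": -1}])

```text
clock: 8.95
position: [0.5557, -0.2654, 0.3458]
ee_rot: [0.31, 0.684, 0.516, -0.412]
contact_force: [-3.2, -1.7, 5.8]
width: 0.0353
```

Request:
arm_command(targets=[{"dp": [0.0006, 0, -0.0166], "turn": [0, -4, 0], "grip": -1}, {"dp": [0.0006, 0, -0.0166], "turn": [0, -4, 0], "grip": -1}, {"dp": [0.0006, 0, -0.0166], "turn": [0, -4, 0], "grip": -1}, {"dp": [0.0006, 0, -0.0166], "turn": [0, -4, 0], "grip": -1}, {"dp": [0.0006, 0, -0.0166], "turn": [0, -4, 0], "grip": -1}, {"dp": [0.0006, 0, -0.0166], "turn": [0, -4, 0], "grip": -1}])

```text
clock: 9.55
position: [0.5824, -0.1734, 0.3705]
ee_rot: [0.411, 0.583, 0.44, -0.546]
contact_force: [1.6, -2.4, -12.0]
width: 0.0356
```

Request:
arm_command(targets=[{"dp": [0.0006, 0, -0.0166], "turn": [0, -4, 0], "grip": -1}, {"dp": [0.0006, 0, -0.0166], "turn": [0, -4, 0], "grip": -1}, {"dp": [0.0006, 0, -0.0166], "turn": [0, -4, 0], "grip": -1}, {"dp": [0.0006, 0, -0.0166], "turn": [0, -4, 0], "grip": -1}, {"dp": [0.0006, 0, -0.0166], "turn": [0, -4, 0], "grip": -1}, {"dp": [0.0006, 0, -0.0166], "turn": [0, -4, 0], "grip": -1}, {"dp": [0, 0, 0], "turn": [0, 0, 0], "grip": -1}])

```text
clock: 10.25
position: [0.6101, -0.0779, 0.3543]
ee_rot: [-0.494, -0.456, -0.347, 0.654]
contact_force: [2.5, -5.6, -10.8]
width: 0.0353
```

```bash
python3 - <<'E'
from h import *
from rig import manip
s=manip.get_state();c=cur(s);P=np.load('P.npy');print(s['clock'],s['qpos'],s['position'],s['width'],s['contact_force'])
t=pose(P,np.radians(20),.238,1);print(t[1],t[0].T@(c[1]-t[1]),Ro.from_matrix(t[0].T@c[0]).as_rotvec(True))
for n in('scene','side'):
    im=manip.get_image(n)[:,:,::-1];cv2.imwrite(f'pics/{n}5.png',im)
    k=manip.calibration(n);u,v=np.int32(proj(k,w2(P,[[0,0,.13]]))[0])
    a=cv2.resize(im[v-65:v+65,u-65:u+65],None,fx=4,fy=4,interpolation=2);cv2.imwrite(f'pics/{n}5z.png',a);print(n,u-65,v-65)
E
```

```text
10.25 [-0.1341224   0.39356755  1.48371493 -0.35769362  1.33345353  0.2366281 ] [ 0.61013861 -0.07791919  0.35428688] 0.03525526290943022 [  2.54592913  -5.6354593  -10.78136113]
[ 0.6075351  -0.08300705  0.35364684] [-0.00251778  0.00112727 -0.00504621] [-0.06874714 -0.12206905 -0.13986162]
scene 223 203
side 253 94
```

View pics/scene5z.png

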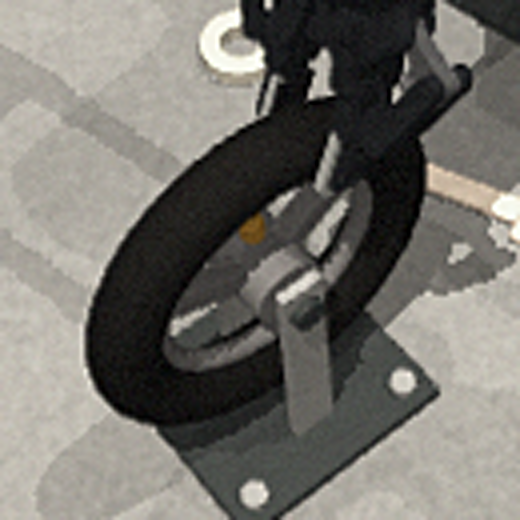

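View pics/side5z.png

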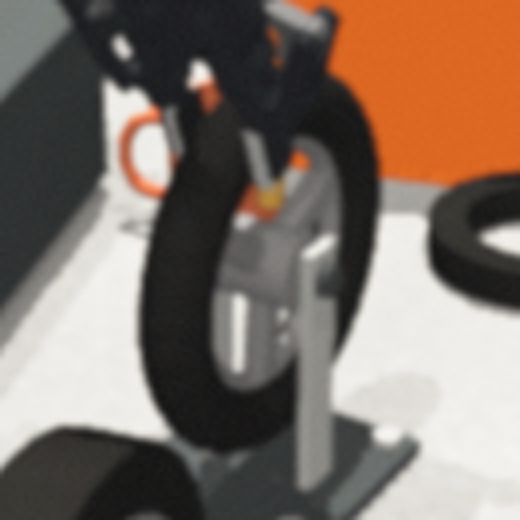

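```bash
python3 - <<'E'
from h import *
from rig import manip
P=np.load('P.npy')
for n,o in(('scene',(223,203)),('side',(253,94))):
    k=manip.calibration(n)
    for d in (-5,0,5,10,15):
        p=proj(k,w2(P,[valve(np.radians(d),.031),valve(np.radians(d),.055)]))
        print(n,d,np.round((p-o)*4+1.5).ravel())
E
```

```text
scene -5 [263. 225. 264. 195.]
scene 0 [259. 228. 256. 200.]
scene 5 [255. 232. 247. 206.]
scene 10 [250. 235. 240. 213.]
scene 15 [246. 239. 232. 219.]
side -5 [261. 211. 258. 168.]
side 0 [264. 208. 264. 164.]
side 5 [266. 206. 269. 160.]
side 10 [269. 205. 274. 158.]
side 15 [272. 204. 278. 156.]
```

Estimated roll is about 6–7°, so I'll turn a further 6°, release and back off.

Request:
arm_command(targets=[{"dp": [0.0004, 0, -0.0125], "turn": [0, -3, 0], "grip": -1}, {"dp": [0.0004, 0, -0.0125], "turn": [0, -3, 0], "grip": -1}, {"dp": [0, 0, 0], "turn": [0, 0, 0], "grip": -1}, {"dp": [0, 0, 0], "turn": [0, 0, 0], "grip": -1}])

```text
clock: 10.75
position: [0.616, -0.0575, 0.345]
ee_rot: [-0.511, -0.422, -0.32, 0.677]
contact_force: [2.4, -4.8, -10.3]
width: 0.0352
```

Request:
arm_command(targets=[{"dp": [0, 0, 0], "turn": [0, 0, 0], "grip": 1}, {"dp": [0, 0, 0], "turn": [0, 0, 0], "grip": 1}, {"dp": [0, 0, 0], "turn": [0, 0, 0], "grip": 1}, {"dp": [0, 0, 0], "turn": [0, 0, 0], "grip": 1}, {"dp": [0, 0, 0], "turn": [0, 0, 0], "grip": 1}, {"dp": [0, 0, 0], "turn": [0, 0, 0], "grip": 1}])

```text
clock: 11.35
position: [0.6152, -0.0571, 0.3483]
ee_rot: [-0.511, -0.423, -0.319, 0.677]
contact_force: [0.7, 0.0, 0.6]
width: 0.0854
```

Request:
arm_command(targets=[{"dp": [-0.02, 0, 0], "turn": [0, 0, 0], "grip": 1}, {"dp": [-0.02, 0, 0], "turn": [0, 0, 0], "grip": 1}, {"dp": [-0.02, 0, 0], "turn": [0, 0, 0], "grip": 1}, {"dp": [-0.02, 0, 0], "turn": [0, 0, 0], "grip": 1}, {"dp": [-0.02, 0, 0], "turn": [0, 0, 0], "grip": 1}, {"dp": [-0.02, 0, 0], "turn": [0, 0, 0], "grip": 1}, {"dp": [0, 0, 0], "turn": [0, 0, 0], "grip": 1}])

```text
clock: 12.05
position: [0.6302, -0.0057, 0.4585]
ee_rot: [-0.512, -0.424, -0.318, 0.676]
contact_force: [0.5, -0.0, -0.1]
width: 0.0854
```

```bash
python3 - <<'E'
from h import *
from rig import manip
s=manip.get_state();c=cur(s);P=np.load('P.npy');print(s['clock'],s['qpos'],s['position'],s['width'],s['contact_force'])
ims=[]
for n in('scene','side'):
    im=manip.get_image(n)[:,:,::-1];cv2.imwrite(f'pics/{n}6.png',im)
    k=manip.calibration(n);u,v=np.int32(proj(k,w2(P,[[0,0,.13]]))[0])
    a=cv2.resize(im[v-55:v+45,u-50:u+50],None,fx=6,fy=6,interpolation=2)
    cv2.imwrite(f'pics/{n}6z.png',a);print(n,u-50,v-55)
w=manip.calibration('wrist');C=-w['R'].T@w['t'];print('cam in tool',c[0].T@(C-c[1]),c[0].T@w['R'].T)
E
```

```text
12.05 [ 0.00854478  0.38583951  1.25529303 -0.43563331  1.62603528  0.28893545] [ 0.63018347 -0.00573376  0.45854306] 0.08544717987438719 [ 0.53354557 -0.03008868 -0.12410424]
scene 238 213
side 268 104
cam in tool [ 0.03346877 -0.00022114 -0.08357319] [[ 0.00573875 -0.32384667  0.94609217]
 [ 0.99998238  0.00329707 -0.00493705]
 [-0.00152048  0.94610383  0.32385989]]
```

View pics/scene6z.png

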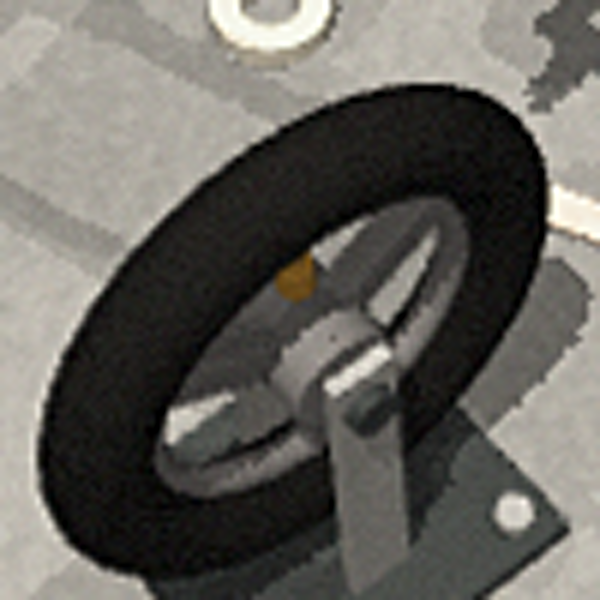

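View pics/side6z.png

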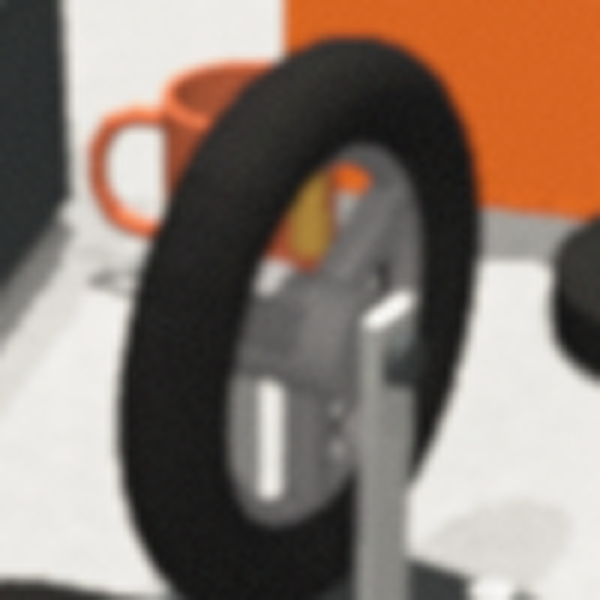

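The side view shows the stem from (312,258) to (317,180) in the crop, leaning perhaps 3–4°. I'll quantify it by fitting a rendered stem model to the brass pixels in all the views.

```bash
cat > roll.py <<'E'
from h import *
from rig import manip
import sys
P=np.load('P.npy');S=4
t,f=np.meshgrid(np.linspace(0,2*np.pi,700),np.linspace(0,2*np.pi,200))
T=np.c_[(.018*np.sin(f)).ravel(),((.082+.018*np.cos(f))*np.sin(t)).ravel(),(.13+(.082+.018*np.cos(f))*np.cos(t)).ravel()]
def zb(k,W,x0,y0,N,dil):
    L=w2(P,W);q=L@k['R'].T+k['t'];uv=proj(k,L);i=np.int32(np.round((uv-[x0,y0])*S+S/2-.5));ok=((i>=0)&(i<N*S)).all(1)
    z=np.full((N*S,N*S),9.);np.minimum.at(z,(i[ok,1],i[ok,0]),q[ok,2])
    return cv2.erode(z,np.ones((dil,dil)))
def stem(r,rad):
    a,d=np.meshgrid(np.linspace(0,2*np.pi,60),np.linspace(.031,.062,60));a=a.ravel();d=d.ravel()
    rr=rad*np.sqrt(np.linspace(0,1,12))
    A,Rr=np.meshgrid(np.linspace(0,2*np.pi,60),rr)
    a=np.r_[a,A.ravel()];d=np.r_[d,np.full(A.size,.031)];q=np.r_[np.full(3600,rad),Rr.ravel()]
    s,c=np.sin(r),np.cos(r);e=q*np.sin(a)
    return np.c_[q*np.cos(a),-d*s+e*c,.13+d*c+e*s]
def run(n,img,degs):
    k=manip.calibration(n);N=130;x0,y0=np.int32(proj(k,w2(P,[[0,0,.13]]))[0])-65
    im=cv2.imread(img)[y0:y0+N,x0:x0+N].astype(float);B,G,R=im[...,0],im[...,1],im[...,2]
    # brass: hue between; orange mug G/R ~0.4, brass G/R ~0.65
    hsv=cv2.cvtColor(im.astype(np.uint8),cv2.COLOR_BGR2HSV)
    m=((hsv[...,0]>=13)&(hsv[...,0]<=27)&(hsv[...,1]>120)&(hsv[...,2]>60)).astype(np.uint8)
    c,l,st,_=cv2.connectedComponentsWithStats(m); 
    hub=65; best=[i for i in range(1,c) if st[i,4]>8]
    m=np.isin(l,best).astype(float)
    print(n,img,'px',m.sum(),[tuple(st[i]) for i in best])
    zt=zb(k,T,x0,y0,N,5);out=[]
    mm=np.float32(m)
    for d in degs:
      for rad in(.0055,.0065):
        zs=zb(k,stem(np.radians(d),rad),x0,y0,N,3);v=((zs<9)&(zs<zt)).astype(np.float32)
        for dx in np.arange(-1,1.01,.5):
          for dy in np.arange(-2,2.01,.5):
            M=np.float32([[1,0,dx*S],[0,1,dy*S]]);p=cv2.resize(cv2.warpAffine(v,M,(N*S,N*S)),(N,N),interpolation=cv2.INTER_AREA)
            out.append((np.abs(p-mm).sum()+ .3*(dx*dx+dy*dy),d,rad,dx,dy))
    for d in degs: print(d,min(o for o in out if o[1]==d)[0].round(1),min(o for o in out if o[1]==d)[2:])
E
python3 - <<'E'
from roll import *
run('scene','pics/scene0.png',range(100,119,3))
run('scene','pics/scene3.png',range(42,67,4))
run('side','pics/side3.png',range(42,67,4))
run('scene','pics/scene6.png',range(-8,11,2))
run('side','pics/side6.png',range(-8,11,2))
E
```

```text
scene pics/scene0.png px 72.0 [(np.int32(44), np.int32(76), np.int32(12), np.int32(13), np.int32(72))]
100 32.7 (0.0055, np.float64(1.0), np.float64(1.0))
103 34.9 (0.0055, np.float64(0.5), np.float64(1.0))
106 37.2 (0.0055, np.float64(0.5), np.float64(0.5))
109 39.7 (0.0055, np.float64(0.0), np.float64(0.5))
112 41.8 (0.0055, np.float64(0.0), np.float64(0.0))
115 43.0 (0.0055, np.float64(-0.5), np.float64(-0.5))
118 43.1 (0.0055, np.float64(-0.5), np.float64(-1.0))
scene pics/scene3.png px 48.0 [(np.int32(48), np.int32(65), np.int32(9), np.int32(7), np.int32(48))]
42 30.9 (0.0055, np.float64(-1.0), np.float64(2.0))
46 19.5 (0.0055, np.float64(-1.0), np.float64(1.5))
50 12.2 (0.0055, np.float64(-1.0), np.float64(0.5))
54 11.5 (0.0055, np.float64(-0.5), np.float64(-0.5))
58 12.7 (0.0055, np.float64(0.0), np.float64(-1.5))
62 15.3 (0.0055, np.float64(0.5), np.float64(-2.0))
66 28.6 (0.0055, np.float64(0.0), np.float64(-2.0))
side pics/side3.png px 62.0 [(np.int32(71), np.int32(40), np.int32(9), np.int32(13), np.int32(62))]
42 56.0 (0.0055, np.float64(1.0), np.float64(2.0))
46 49.8 (0.0
[... 828 characters left out ...]
oat64(1.0), np.float64(-2.0))
10 12.6 (0.0065, np.float64(1.0), np.float64(-2.0))
side pics/side6.png px 83.0 [(np.int32(63), np.int32(38), np.int32(7), np.int32(15), np.int32(83))]
-8 33.2 (0.0065, np.float64(1.0), np.float64(-2.0))
-6 25.9 (0.0065, np.float64(1.0), np.float64(-2.0))
-4 21.1 (0.0065, np.float64(1.0), np.float64(-2.0))
-2 19.2 (0.0065, np.float64(0.5), np.float64(-2.0))
0 18.8 (0.0065, np.float64(0.0), np.float64(-2.0))
2 17.4 (0.0065, np.float64(0.0), np.float64(-1.5))
4 16.8 (0.0065, np.float64(-0.5), np.float64(-1.5))
6 17.6 (0.0055, np.float64(-0.5), np.float64(-1.0))
8 15.6 (0.0055, np.float64(-1.0), np.float64(-0.5))
10 20.4 (0.0055, np.float64(-1.0), np.float64(-0.5))
```

```bash
cat > reg.py <<'E'
import roll; from roll import *
from scipy.optimize import minimize
N=130;cams={n:manip.calibration(n) for n in('scene','side')};D={}
P0=P.copy()
for n,k in cams.items():
    o=np.int32(proj(k,w2(P0,[[0,0,.13]]))[0])-65
    g=cv2.cvtColor(cv2.imread(f'pics/{n}6.png'),cv2.COLOR_BGR2GRAY)[o[1]:o[1]+N,o[0]:o[0]+N].astype(np.float32)
    D[n]=(o,g)
if __name__=='__main__':
    ms={}
    for n,(o,g) in D.items():
        m=np.float32(g<48); 
        z=zb(cams[n],T,*o,N,5); near=cv2.dilate(np.uint8(cv2.resize(np.float32(z<9),(N,N),interpolation=cv2.INTER_AREA)>.3),np.ones((9,9)))
        ms[n]=(m,near); cv2.imwrite(f'pics/m_{n}.png',cv2.resize(np.uint8(m*200+near*40),None,fx=4,fy=4,interpolation=0))
    def cost(q):
        roll.P[:3]=P0[:3]+q[:3]*[.01,.01,.1]; J=0
        for i,(n,(o,g)) in enumerate(D.items()):
            k=dict(cams[n]);k['cx']+=q[3+2*i];k['cy']+=q[4+2*i]
            v=np.float32(zb(k,T,*o,N,5)<9);p=cv2.resize(cv2.GaussianBlur(v,(0,0),2),(N,N),interpolation=cv2.INTER_AREA)
            m,near=ms[n];J+=(np.abs(p-m)*near).sum()
        return J+ .5*(q**2).sum()*3
    print(cost(np.zeros(7)))
    r=minimize(cost,np.zeros(7),method='Powell',options=dict(maxiter=6,xtol=.02,ftol=1e-3));print(r.fun,r.x.round(2))
    np.save('reg.npy',r.x);print(P0[:3]+r.x[:3]*[.01,.01,.1])
E
python3 reg.py
```

```text
2726.30126953125
2616.6685442745625 [ 0.01 -0.34  0.22  0.85  0.21  0.38  0.39]
[ 0.58561741 -0.16471193 -0.25201045]
```

```bash
python3 -c "
import cv2,numpy as np
cv2.imwrite('pics/mm.png',np.hstack([cv2.imread('pics/m_scene.png'),cv2.imread('pics/m_side.png')])[::1,::1][:, :1040][::2,::2])"
```

```text
(no output)
```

View pics/mm.png

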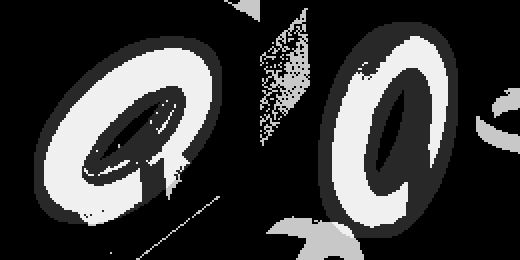

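```bash
python3 - <<'E'
import roll; from reg import *
q=np.load('reg.npy')*0
o,g=D['scene'];z=zb(cams['scene'],T,*o,N,5);v=np.float32(z<9)
print(v.sum()/16,(g<48).sum(),T.shape,T.min(0),T.max(0))
m=np.float32(g<48);p=cv2.resize(v,(N,N),interpolation=cv2.INTER_AREA)
cv2.imwrite('pics/d.png',cv2.resize(np.uint8(np.dstack([m*0,m*255,p*255])),None,fx=4,fy=4,interpolation=0))
E
```

```text
4009.0 3539 (140000, 3) [-0.01799944 -0.09999975  0.03000101] [0.01799944 0.09999975 0.23      ]
```

View pics/d.png

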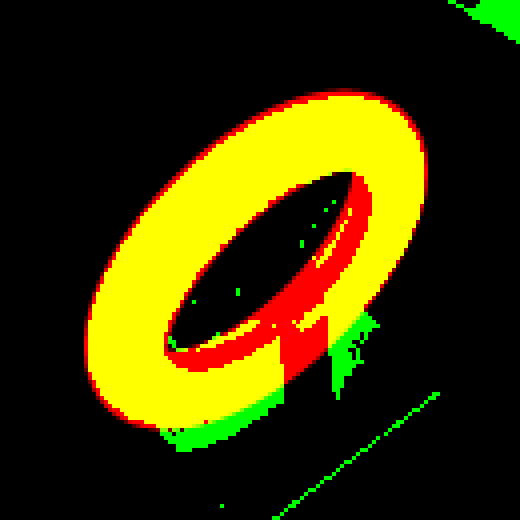

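```bash
python3 - <<'E'
import roll; from reg import *
for n in D:
    o,g=D[n];z=zb(cams[n],T,*o,N,5);v=np.float32(z<9)
    m=np.float32(g<60);p=cv2.resize(v,(N,N),interpolation=cv2.INTER_AREA)
    cv2.imwrite('pics/d_%s.png'%n,cv2.resize(np.uint8(np.dstack([m*0,m*255,p*255])),None,fx=4,fy=4,interpolation=0))
    # outer filled silhouette, only upper part rows<75 
    cs,_=cv2.findContours(np.uint8(v),cv2.RETR_EXTERNAL,cv2.CHAIN_APPROX_NONE);fv=cv2.drawContours(np.zeros_like(v),cs,-1,1,-1)
    band=cv2.dilate(fv,np.ones((33,33)))-cv2.erode(fv,np.ones((21,21)));b=cv2.resize(band,(N,N),interpolation=cv2.INTER_AREA)>.5;b[75:]=0
    r=[]
    for dx in np.arange(-3,3.1,.25):
        for dy in np.arange(-3,3.1,.25):
            q=cv2.resize(cv2.warpAffine(fv,np.float32([[1,0,dx*S],[0,1,dy*S]]),(N*S,N*S)),(N,N),interpolation=cv2.INTER_AREA)
            r.append((float((np.abs(q-m)*b).sum()),dx,dy))
    print(n,sorted(r)[:4])
E
```

```text
scene [(56.375, np.float64(-0.5), np.float64(1.75)), (59.125, np.float64(-0.5), np.float64(1.5)), (59.375, np.float64(-0.75), np.float64(1.75)), (59.375, np.float64(-0.25), np.float64(1.5))]
side [(129.9375, np.float64(0.5), np.float64(2.0)), (131.375, np.float64(0.5), np.float64(2.25)), (132.1875, np.float64(0.75), np.float64(2.0)), (132.5, np.float64(0.5), np.float64(1.75))]
```

View pics/d_side.png

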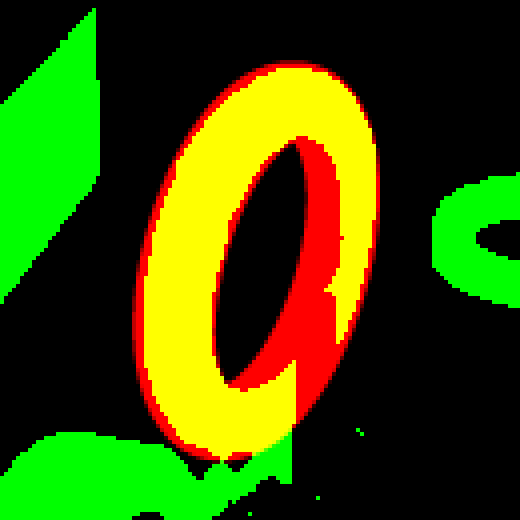

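Silhouette registration leaves about ±3° of uncertainty. The valve is visible from front or back and there's time left, so I'll take a closer wrist-camera look from the robot's right front.

```bash
cat > view.py <<'E'
from h import *
P=np.load('P.npy')
def viewpose(az,el,dist,look=[0,0,.165]):
    a=Rz(P[2])[:,0];l=Rz(P[2])[:,1];L=w2(P,[look])[0]
    b=np.cos(el)*(-np.cos(az)*a-np.sin(az)*l)+np.sin(el)*np.array([0,0,1]);C=L+dist*b
    f=-b;r=np.cross(f,[0,0,1]);r/=np.linalg.norm(r);d=np.cross(f,r)
    Rc=np.c_[r,d,f]  # cam axes in world
    M=np.array([[0,-.32385,.9461],[1,0,0],[0,.9461,.32385]]) # cam axes in tool
    R=Rc@M.T
    return R,C-R@np.array([.0335,0,-.0836])
E
python3 - <<'E'
from view import *
from rig import manip
c=cur(manip.get_state())
W=pose(P,np.radians(-32),.36,1);V=viewpose(np.radians(45),np.radians(30),.30)
print(rows(c,W,13),np.round(V[1],3),np.round(V[0],2));print(rows(W,V,14))
print('tips',V[1]+V[0][:,0]*.173+V[0][:,1]*.057,V[1]+V[0][:,0]*.173-V[0][:,1]*.057)
T=W
dp,w=rows(W,V,14)
for i in range(14):
    T=(T[0]@Ro.from_rotvec(w,True).as_matrix(),T[1]+T[0]@dp); print(np.round(T[1],2),np.round(T[1]+.173*T[0][:,0],2))
E
```

```text
(array([ 0.0013, -0.    ,  0.0283]), array([-0.01,  4.46,  0.  ])) [ 0.316 -0.312  0.239] [[ 0.86  0.49 -0.17]
 [ 0.48 -0.87 -0.09]
 [-0.19  0.   -0.98]]
(array([ 0.0017, -0.0157,  0.0155]), array([1.87, 3.17, 2.72]))
tips [ 0.49208565 -0.27906506  0.20609971] [ 0.43633743 -0.17962596  0.20609971]
[ 0.52 -0.35  0.43] [ 0.55 -0.26  0.28]
[ 0.5  -0.36  0.41] [ 0.54 -0.26  0.28]
[ 0.48 -0.36  0.4 ] [ 0.53 -0.26  0.27]
[ 0.46 -0.37  0.39] [ 0.53 -0.26  0.27]
[ 0.44 -0.37  0.38] [ 0.52 -0.26  0.26]
[ 0.43 -0.37  0.36] [ 0.51 -0.26  0.26]
[ 0.41 -0.37  0.35] [ 0.5  -0.26  0.25]
[ 0.39 -0.36  0.33] [ 0.5  -0.26  0.25]
[ 0.38 -0.36  0.32] [ 0.49 -0.25  0.24]
[ 0.36 -0.35  0.3 ] [ 0.48 -0.25  0.23]
[ 0.35 -0.34  0.29] [ 0.48 -0.25  0.23]
[ 0.34 -0.34  0.27] [ 0.47 -0.24  0.22]
[ 0.33 -0.32  0.26] [ 0.47 -0.24  0.21]
[ 0.32 -0.31  0.24] [ 0.46 -0.23  0.21]
```

Request:
arm_command(targets=[{"dp": [0.0013, 0, 0.0283], "turn": [0, 4.46, 0], "grip": 1}, {"dp": [0.0013, 0, 0.0283], "turn": [0, 4.46, 0], "grip": 1}, {"dp": [0.0013, 0, 0.0283], "turn": [0, 4.46, 0], "grip": 1}, {"dp": [0.0013, 0, 0.0283], "turn": [0, 4.46, 0], "grip": 1}, {"dp": [0.0013, 0, 0.0283], "turn": [0, 4.46, 0], "grip": 1}, {"dp": [0.0013, 0, 0.0283], "turn": [0, 4.46, 0], "grip": 1}, {"dp": [0.0013, 0, 0.0283], "turn": [0, 4.46, 0], "grip": 1}])

```text
clock: 12.85
position: [0.576, -0.1935, 0.4889]
ee_rot: [0.405, 0.59, 0.446, -0.538]
contact_force: [-0.2, 0.6, -0.3]
width: 0.0852
```

Request:
arm_command(targets=[{"dp": [0.0013, 0, 0.0283], "turn": [0, 4.46, 0], "grip": 1}, {"dp": [0.0013, 0, 0.0283], "turn": [0, 4.46, 0], "grip": 1}, {"dp": [0.0013, 0, 0.0283], "turn": [0, 4.46, 0], "grip": 1}, {"dp": [0.0013, 0, 0.0283], "turn": [0, 4.46, 0], "grip": 1}, {"dp": [0.0013, 0, 0.0283], "turn": [0, 4.46, 0], "grip": 1}, {"dp": [0.0013, 0, 0.0283], "turn": [0, 4.46, 0], "grip": 1}, {"dp": [0, 0, 0], "turn": [0, 0, 0], "grip": 1}])

```text
clock: 13.55
position: [0.5315, -0.3492, 0.4299]
ee_rot: [0.287, 0.699, 0.527, -0.39]
contact_force: [-0.4, 0.1, -0.2]
width: 0.0854
```

Request:
arm_command(targets=[{"dp": [0.0017, -0.0157, 0.0155], "turn": [1.87, 3.17, 2.72], "grip": 1}, {"dp": [0.0017, -0.0157, 0.0155], "turn": [1.87, 3.17, 2.72], "grip": 1}, {"dp": [0.0017, -0.0157, 0.0155], "turn": [1.87, 3.17, 2.72], "grip": 1}, {"dp": [0.0017, -0.0157, 0.0155], "turn": [1.87, 3.17, 2.72], "grip": 1}, {"dp": [0.0017, -0.0157, 0.0155], "turn": [1.87, 3.17, 2.72], "grip": 1}, {"dp": [0.0017, -0.0157, 0.0155], "turn": [1.87, 3.17, 2.72], "grip": 1}, {"dp": [0.0017, -0.0157, 0.0155], "turn": [1.87, 3.17, 2.72], "grip": 1}])

```text
clock: 14.25
position: [0.4079, -0.3652, 0.349]
ee_rot: [0.164, 0.865, 0.404, -0.25]
contact_force: [0.3, -0.2, -0.2]
width: 0.0852
```

```bash
python3 - <<'E'
from view import *
from rig import manip
s=manip.get_state();c=cur(s);print(s['clock'],s['qpos'].round(2),s['position'])
print(rows(c,viewpose(np.radians(45),np.radians(30),.30),7))
cv2.imwrite('pics/w7.png',manip.get_image('wrist')[:,:,::-1])
E
```

```text
14.25 [-1.13  0.38  1.72  0.86  1.56 -0.75] [ 0.40791144 -0.36520356  0.34901004]
(array([ 0.0017, -0.0156,  0.0155]), array([1.86, 3.18, 2.68]))
```

View pics/w7.png

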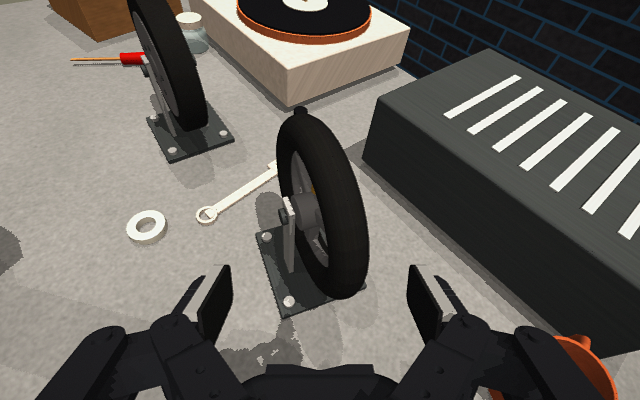

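The wheel is in view, with the hub near (305,212). Continuing to the lower, more frontal viewpoint.

Request:
arm_command(targets=[{"dp": [0.0017, -0.0156, 0.0155], "turn": [1.86, 3.18, 2.68], "grip": 1}, {"dp": [0.0017, -0.0156, 0.0155], "turn": [1.86, 3.18, 2.68], "grip": 1}, {"dp": [0.0017, -0.0156, 0.0155], "turn": [1.86, 3.18, 2.68], "grip": 1}, {"dp": [0.0017, -0.0156, 0.0155], "turn": [1.86, 3.18, 2.68], "grip": 1}, {"dp": [0.0017, -0.0156, 0.0155], "turn": [1.86, 3.18, 2.68], "grip": 1}, {"dp": [0.0017, -0.0156, 0.0155], "turn": [1.86, 3.18, 2.68], "grip": 1}, {"dp": [0.0017, -0.0156, 0.0155], "turn": [1.86, 3.18, 2.68], "grip": 1}, {"dp": [0, 0, 0], "turn": [0, 0, 0], "grip": 1}])

```text
clock: 15.1
position: [0.3158, -0.3115, 0.2387]
ee_rot: [0.021, 0.962, 0.254, -0.095]
contact_force: [-0.3, 0.4, 0.7]
width: 0.0856
```

```bash
python3 - <<'E'
from view import *
from rig import manip
s=manip.get_state();c=cur(s);print(s['clock'],s['qpos'].round(2),s['position'],s['qd'].round(3))
print(rows(c,viewpose(np.radians(20),np.radians(25),.30),6))
k=manip.calibration('wrist');np.save('k8.npy',k,allow_pickle=True)
im=manip.get_image('wrist')[:,:,::-1];cv2.imwrite('pics/w8.png',im)
u,v=np.int32(proj(k,w2(P,[[0,0,.15]]))[0]);u0,v0=max(u-100,0),max(v-90,0);print(u0,v0)
cv2.imwrite('pics/w8z.png',cv2.resize(im[v0:v0+180,u0:u0+200],None,fx=3.3,fy=3.3,interpolation=2))
E
```

```text
15.1 [-1.37  0.51  2.21  1.21  1.52 -1.17] [ 0.31581394 -0.31145575  0.2387463 ] [ 0.017 -0.033 -0.095  0.019  0.02   0.049]
(array([ 0.0007, -0.0225,  0.0044]), array([0.56, 0.84, 4.17]))
221 126
```

View pics/w8z.png

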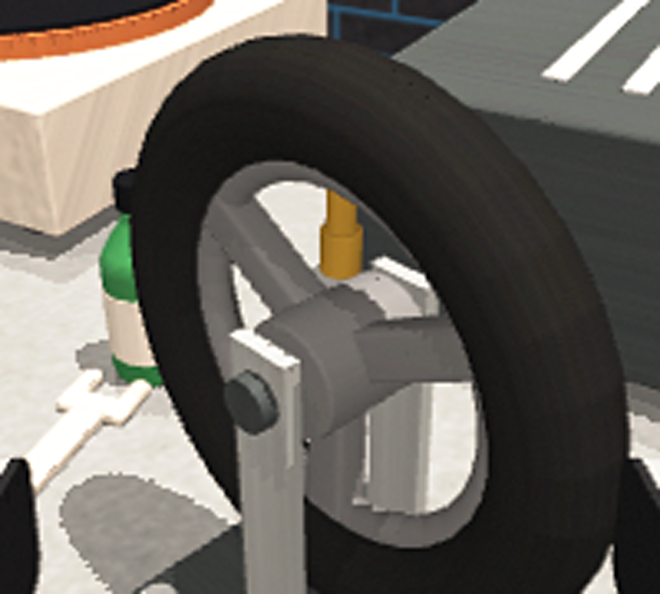

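```bash
python3 - <<'E'
from view import *
k=np.load('k8.npy',allow_pickle=True).item()
for d in(-6,-4,-2,0,2,4,6):
    p=(proj(k,w2(P,[valve(np.radians(d),.031),valve(np.radians(d),.055)]))-[221,126])*3.3+1.2;e=p[1]-p[0]
    print(d,p.round(0).ravel(),'tilt',np.degrees(np.arctan2(e[0],-e[1])).round(1))
for d in(0,):
    print('hub',((proj(k,w2(P,[[-.039,0,.13],[-.033,0,.147],[0,0,.23]]))-[221,126])*3.3+1.2).round())
im=cv2.imread('pics/w8.png');hsv=cv2.cvtColor(im,cv2.COLOR_BGR2HSV)[126:306,221:421]
m=(hsv[...,0]>=13)&(hsv[...,0]<=27)&(hsv[...,1]>150);m[:,:90]=0;m[:,125:]=0;m[:55]=0;m[90:]=0
for r in range(55,90):
    x=np.where(m[r])[0]
    if len(x): print(r,x.min(),x.max(),(x.min()+x.max())/2)
E
```

```text
-6 [326. 265. 320. 191.] tilt -5.1
-4 [329. 266. 324. 192.] tilt -3.6
-2 [331. 267. 329. 194.] tilt -1.9
0 [334. 268. 334. 196.] tilt -0.2
2 [337. 269. 339. 198.] tilt 1.5
4 [339. 271. 343. 201.] tilt 3.4
6 [342. 272. 348. 203.] tilt 5.2
hub [[240. 408.]
 [253. 352.]
 [333.  44.]]
57 99 99 99.0
58 99 101 100.0
59 99 102 100.5
60 99 104 101.5
61 99 105 102.0
62 99 107 103.0
63 99 107 103.0
64 99 107 103.0
65 99 107 103.0
66 99 107 103.0
67 99 107 103.0
68 98 108 103.0
69 97 109 103.0
70 97 109 103.0
71 97 109 103.0
72 97 109 103.0
73 97 109 103.0
74 97 109 103.0
75 97 109 103.0
76 97 109 103.0
77 97 109 103.0
78 97 109 103.0
79 97 109 103.0
80 97 109 103.0
81 97 108 102.5
82 98 108 103.0
83 99 107 103.0
84 102 103 102.5
```

The stem axis is vertical in this view: column 103.0 from row 62 to row 82. The model predicts −0.2° image tilt at roll 0, so roll is about 0 ± 1.5°. The hub offset is consistent with that. Last, I'll check that both wheels are at rest.

Request:
arm_command(targets=[{"dp": [-0.02, 0, 0], "turn": [0, 0, 0], "grip": 1}, {"dp": [-0.02, 0, 0], "turn": [0, 0, 0], "grip": 1}, {"dp": [0, 0, 0], "turn": [0, 0, 0], "grip": 1}, {"dp": [0, 0, 0], "turn": [0, 0, 0], "grip": 1}])

```text
clock: 15.55
position: [0.2827, -0.3335, 0.2485]
ee_rot: [0.027, 0.963, 0.253, -0.094]
contact_force: [0.1, 1.3, 0.2]
width: 0.0856
```

```bash
python3 - <<'E'
from h import *
from rig import manip
a=manip.get_image('scene')[:,:,::-1];s=manip.get_image('side')[:,:,::-1];cv2.imwrite('pics/scene9.png',a)
d=lambda x,y,r:np.abs(cv2.GaussianBlur(x,(0,0),1).astype(int)-cv2.GaussianBlur(y,(0,0),1))[r].max(2)
S6=cv2.imread('pics/scene6.png');S0=cv2.imread('pics/scene0.png')
print('spoked hole',d(a,S6,np.s_[245:300,262:318]).mean(),'disc face scene',d(a,S0,np.s_[140:185,362:390]).mean())
print('disc side',d(s,cv2.imread('pics/side0.png'),np.s_[225:330,250:290]).mean())
st=manip.get_state();print(st['clock'],st['contact_force'],np.abs(st['qd']).max())
E
```

```text
spoked hole 2.8198051948051948 disc face scene 4.0738095238095235
disc side 12.699047619047619
15.65 [ 0.00803376 -0.03970094 -0.17838908] 0.01379204102183639
```

```bash
python3 - <<'E'
from h import *
from rig import manip
s=manip.get_image('side')[:,:,::-1]
o=cv2.imread('pics/side0.png')
cv2.imwrite('pics/cmp.png',np.hstack([cv2.resize(i[190:370,215:330],None,fx=3.2,fy=3.2) for i in(o,s)]))
E
```

```text
(no output)
```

View pics/cmp.png

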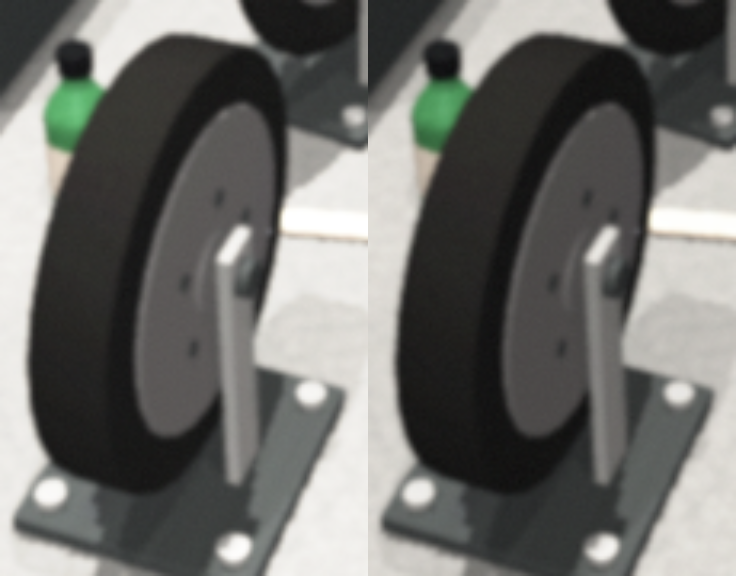

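The disc wheel's holes are in the same places, (220,197), (185,285) and (193,348) on the left against the same points shifted by 368 on the right. Only the shading changed, so it wasn't disturbed. Handing in.

```bash
python3 -c "
from rig import manip
print(manip.sign_off())"
```

```text
the job is handed in; nothing more can be done
None
```

The spoked wheel's valve is at the top and the wheel is at rest, with the gripper clear of everything. I gripped the tyre twice, turned the wheel 56° and then about 54°, released it, backed away and handed in at about 16 s.

- **Valve position:** a close wrist-camera view shows the stem vertical, so roll is about 0° with an uncertainty of ±1.5°. The scene and side views were less exact: they fitted anything from about −2° to +4°, which agrees only within their own error.
- **At rest:** the spoked wheel barely changed between the view just after release and the last check.
- **Disc wheel:** it was not touched. A numeric comparison of the side view showed a difference, but looking at it, the disc's holes are in the same places and only the lighting changed.
- **Forces:** every reading I took was under 15 N, against the 40 N and 120 N limits.

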